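# Sweep the blanks off the soldering board into the tray

## Robot

A 7-joint arm with a two-finger parallel gripper is mounted at the origin on the work surface; the furniture and walls round the work are solid. World frame = base frame: x ahead of the robot, y to its left, z up, the work surface at z = 0. Lengths are in m, angles in rad, forces in N, time in s.
With the tool pointing down it reaches from about 0.35 to 0.9 m from the base axis. Payload 8.1 kg.
Tool frame: the origin (TCP) lies at the very end of the fingers, on their centre line; the grasp point (between the pads) lies 19 mm behind it; z points along the fingers, x is the direction in which the jaws open and shut, and the axes are right-handed (so a half turn about z gives the same grasp; the last joint's range is limited). The gripper opens to 92 mm and grips with 3 to 60 N. Pads are 19 mm wide; open, the fingers measure 130 mm over their backs; the gripper's body (75 mm by 190 mm) begins 47 mm behind the grasp point.
Start: joints at [1.217, 0.434, 0.025, 1.573, -0.012, 1.134, -0.075], TCP at [0.155, -0.605, 0.227] pointing down, gripper open.
Joint ranges: [-2.62, 2.62], [-0.44, 2.09], [-1.27, 1.32], [0.08, 2.57], [-1.32, 4.46], [0.12, 2], [-2.74, 2.74]. Speed limits (rad/s): [2.22, 2.22, 3.01, 3.01, 3.14, 3.14, 3.14].

## Interface

Orientations are given as a rotation vector (axis times angle).
In Python, from cell import status, viewer, arm gives the robot as it stands.
- The arm moves only by the tool jog_arm, never from a script. Its argument "commands" is text: rows parted by semicolons, each of 7 numbers parted by spaces: the closure, from -1 (fully open) to 1 (shut), then the shift along the world's x, y, z normalised to -1 to 1, where 1 is 0.3 m, then the turn, a rotation vector about the world's x, y, z normalised to -1 to 1, where 1 is 2 pi rad. In form: jaw dx dy dz wx wy wz; .... A call has exactly 5 rows; each row shifts and turns the commanded pose from where the row before left it; what a row does not reach is not made up. A row lasts 1/10 s, in which the tool goes at most 50 mm and 8.59 degrees, less where a joint would pass 70% of its speed; a pose out of reach is approached as far as the arm can. A call with a number of a shift or a turn outside -1 to 1 is refused whole. A call with a gripper value outside its range is refused whole. The fingers move at their own pace and stop on an object; "force" is the grip in N (left out, the last holds). Time passes only in rows, so rows that do not move let the fingers close, or fill a call up. It gives the time, the measured TCP pose, the force and the opening at its end, in the units of the state.
- status.observe(): the state, without advancing time (a new reading comes with each control period).
- viewer.get_image(name): name is "scene" or "top" or "wrist"; returns a dict with "pixels" (400x640x3 uint8, red, green, blue), "z_map" (400x640 float32, m along the optical axis (not along the pixel's ray), 0 where there is no reading), "camera_matrix" (3x3 intrinsics, pixels), "R" (3x3) and "t" (3): a world point X has camera coordinates R X + t. Camera axes: x right, y down, z forward; pixel columns grow to the right and rows downward; lengths in m; the calibration is good to about 2 mm. A picture is of the moment at which its call begins.
- arm.sign_off(): hands the job in, once; it reports no verdict.
The state is a dict: "clock": time; "joints": joint angles; "dq": joint speeds; "joint_efforts": joint torques, N m; "position": TCP position; "ee_rot": TCP orientation; "force": force on the tool from outside, world axes, zero at the start; "ft_torque": the same for the moment, N m; "width": opening from 0.0 (shut) to 1.0 (fully open).
Only numpy, scipy, OpenCV 4.12 (cv2) and the standard library are available. Lean on these libraries where they do the work, as an engineer would, in place of code of your own. Each camera call takes 0.05 s, during which the arm holds its last target. There are 200 camera calls.

## Task

Clear the three loose brass blanks (disc, ring, square) off the upper soldering board by sweeping them across it with your fingertips, over the board's end, into the shallow metal tray that stands against that end; all three must finish lying inside the tray, none left leaning on the board. Do not pick any of them up, and leave the lump of charcoal on the board and the porcelain dish at the board's other end where they are.

Things in the scene. Friction and masses are not known exactly. Their poses are not given: they have to be found in the camera images.
- soldering_board: flat grey scorched soldering board, fixed, lying on a second, slightly smaller board (172 x 232 mm, 22 mm thick, also fixed) that lifts it off the bench; 182 mm along its x, 252 mm along its y, 23 mm thick. Its origin is the centre of its underside, 22 mm above the bench; its top is 23 mm above its origin, 45 mm above the bench. The tray stands at one of its two y ends (+y or -y), the dish at the other.
- scrap_tray: shallow open rectangular sheet-metal tray, fixed to the bench: 190 mm along its x, 120 mm along its y (sides parallel to the board's), 20 mm high, so its rim is 25 mm below the board's top; walls and floor 2 mm thick. It stands with a long side 3 mm from an end of the upper board. Its origin is the centre of its underside.
- brass_disc: loose solid round brass blank, diameter 26 mm, 7 mm thick, lying flat on the board, 25 g. Its origin is the centre of its underside. All three blanks lie towards the -x side of the board, the charcoal towards its +x side, so the charcoal is clear of their straight lanes along the board's y to either end.
- brass_ring: loose brass ring blank (flat washer), outside diameter 28 mm, hole 14 mm, 7 mm thick, lying flat on the board, 22 g. Its origin is the centre of its underside.
- brass_square: loose square brass blank, 24 x 24 mm, 7 mm thick, lying flat on the board, 28 g. Its origin is the centre of its underside.
- charcoal: loose black charcoal lump about 51 x 59 mm, 35 mm high, standing on the board along its +x edge; a bystander, not to be moved. Its origin is the centre of its underside.
- porcelain_dish: loose round white porcelain dish, diameter 104 mm, 18 mm high, on the bench at the end of the board opposite the tray; a bystander, not to be moved. Its origin is the centre of its underside.

How it is judged:
By the outcome, as a careful person would: the job done as asked, in the order asked, and still so for the second after the job is handed in, with the robot touching nothing.
It also fails if it takes over 54 s, if anything falls off the work surface, if the arm or the gripper's body presses on something with over 40 N, if the wrist force passes 120 N, or if a joint passes its speed limit or range.

## Working session

There is one attempt and no reset: what is moved stays moved. The work goes in short steps, Python scripts to look and compute and a tool call to move; the robot and the scene stay as the last step left them, time stands still between calls to the robot, and variables do not carry over. Pictures are saved under pics/ and viewed, about 8 in all and at most 12, crops included, and the job is handed in when it is done.

Besides the shell and the picture viewer there is one more tool, called after "Request:" as name(argument=value, ...), one argument or row to a line, values as JSON. jog_arm: Moves the arm, as the interface text tells. Scaled input: -1 to 1 covers 0.3 m each way for a shift and 2 pi rad each way for a turn. Its arguments: {"type":"object","properties":{"commands":{"type":"string"},"force":{"type":"number"}},"required":["commands"]}

```bash
mkdir -p pics
cat > h.py <<'E'
import numpy as np, cv2
from cell import status, viewer, arm
def pts(im):
    K,R,t,z=[np.asarray(im[k],float) for k in("camera_matrix","R","t","z_map")]
    v,u=np.mgrid[:z.shape[0],:z.shape[1]]
    c=np.stack([(u-K[0,2])/K[0,0]*z,(v-K[1,2])/K[1,1]*z,z],-1)
    return (c-t)@R
def proj(im,X):
    c=np.asarray(X)@np.asarray(im["R"]).T+im["t"]; p=c@np.asarray(im["camera_matrix"]).T
    return p[...,:2]/p[...,2:]
def save(im,n): cv2.imwrite(f"pics/{n}.png",np.ascontiguousarray(im["pixels"][...,::-1]))
E
python3 - <<'E'
from h import *
print(status.observe())
for n in("top","scene"):
    im=viewer.get_image(n); save(im,n+"1"); P=pts(im); np.savez(n+"1.npz",P=P,pix=im["pixels"],z=im["z_map"])
    print(n,P[::80,::80,:].round(3).reshape(-1,3)[:8].tolist(), im["R"],im["t"])
E
```

```text
{'clock': 0.0, 'joints': array([ 1.21738175,  0.43520915,  0.02497095,  1.57412534, -0.01160737,
        1.13399515, -0.07512249]), 'dq': array([ 9.88512110e-04, -1.87343034e-03,  1.27942988e-03,  6.10301805e-05,
       -8.83854853e-04,  1.37184398e-03,  1.18264978e-03]), 'joint_efforts': array([ 9.28384070e-04, -6.67837501e+01,  9.85573791e-01, -3.14466083e+01,
       -6.04908471e-02,  4.26350115e-02,  1.75963023e-04]), 'position': array([ 0.15493656, -0.60494732,  0.22594262]), 'ee_rot': array([-2.48107741e+00,  1.92572672e+00,  2.09906347e-03]), 'force': array([0.13331679, 0.65922407, 0.78930381]), 'ft_torque': array([-0.0149059 , -0.00534485, -0.03851571]), 'width': 1.0018735677763433}
top [[0.666, 0.345, 0.546], [0.699, 0.311, 0.485], [0.741, 0.263, 0.406], [0.79, 0.19, 0.317], [0.959, 0.084, -0.002], [0.952, -0.067, 0.021], [0.955, -0.218, 0.025], [0.959, -0.37, 0.027]] [[ 0.02073269 -0.99953851  0.0222018 ]
 [-0.99275668 -0.02321035 -0.117879  ]
 [ 0.11833991 -0.01959704 -0.99277975]] [0.0660829  0.58144567 0.87308563]
scene [[0.171, 0.641, 0.3], [0.311, 0.641, 0.274], [0.474, 0.641, 0.242], [0.665, 0.64, 0.207], [0.894, 0.639, 0.163], [0.8, 0.191, 0.349], [0.89, 0.095, 0.368], [0.917, -0.026, 0.408]] [[ 0.87890545 -0.47686484  0.01118625]
 [-0.33500319 -0.63379613 -0.69719102]
 [ 0.33955569  0.60901756 -0.71679812]] [-0.46365063  0.29946049  0.64505602]
```

View pics/top1.png

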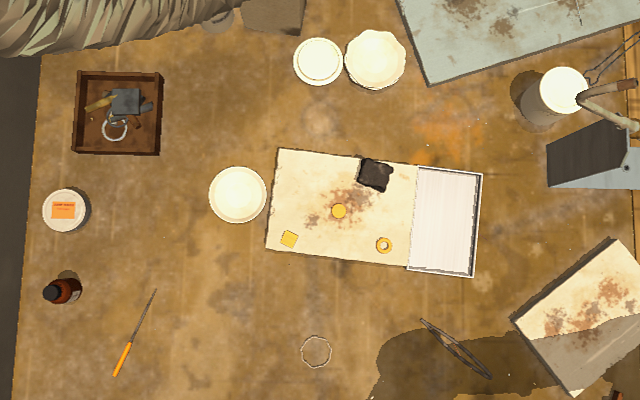

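View pics/scene1.png

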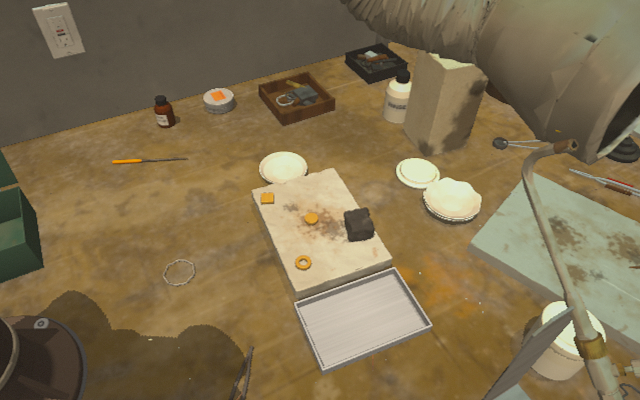

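The tray is at the board's -y end (445,220 in top) and the dish at +y (237,194). The blanks are at (289,239) square, (339,211) disc and (384,245) ring, with the charcoal at (375,174).

Run:
```python
from h import *
for n in("top1","scene1"):
    d=np.load(n+".npz");P=d["P"];pix=d["pix"];h=cv2.cvtColor(pix,cv2.COLOR_RGB2HSV)
    z=P[...,2]
    reg=(P[...,0]>.35)&(P[...,0]<.8)&(abs(P[...,1]+.1)<.35)
    b=reg&(z>.037)&(z<.052)
    nb,l,s,c=cv2.connectedComponentsWithStats(b.astype(np.uint8))
    i=1+s[1:,4].argmax(); q=P[l==i]; r=cv2.minAreaRect(q[:,:2].astype(np.float32)); print(n,"board",r,cv2.boxPoints(r).round(4).tolist(),np.median(q[:,2]))
    br=reg&(h[...,1]>170)&(h[...,2]>130)&(z>.042)&(z<.065)&(h[...,0]>12)
    nb,l,s,c=cv2.connectedComponentsWithStats(br.astype(np.uint8))
    for i in range(1,nb):
        if s[i,4]>40: q=P[l==i]; print("br",s[i,4],c[i].round(),((q.max(0)+q.min(0))/2).round(4),np.ptp(q[:,:2],axis=0).round(4),cv2.minAreaRect(q[:,:2].astype(np.float32)))
    ch=reg&(z>.058)&(h[...,2]<90)
    q=P[ch]; print("charcoal",len(q),q.min(0).round(3),q.max(0).round(3))
    tr=reg&(z>.012)&(z<.026)
    nb,l,s,c=cv2.connectedComponentsWithStats(tr.astype(np.uint8))
    for i in range(1,nb):
        if s[i,4]>150: q=P[l==i]; print("z20",s[i,4],c[i].round(),q.min(0).round(3),q.max(0).round(3),cv2.minAreaRect(q[:,:2].astype(np.float32)))
```

```text
top1 board ((0.5548118352890015, 0.03746354579925537), (0.25088709592819214, 0.18124976754188538), 84.10076141357422) [[0.45179998874664307, -0.07800000160932541], [0.632099986076355, -0.0966000035405159], [0.657800018787384, 0.15289999544620514], [0.47760000824928284, 0.17159999907016754]] 0.043410110022054346
br 164 [338. 210.] [0.5469 0.0456 0.0494] [0.0234 0.0242] ((0.5469304323196411, 0.04561537876725197), (0.023386411368846893, 0.02423001453280449), 0.005925427656620741)
br 170 [289. 238.] [0.4973 0.1305 0.0491] [0.0273 0.0261] ((0.497238427400589, 0.1302110105752945), (0.022903837263584137, 0.022222544997930527), 64.81822204589844)
br 120 [383. 245.] [ 0.4888 -0.033   0.0511] [0.0243 0.0244] ((0.4888019263744354, -0.03300170227885246), (0.0242018960416317, 0.024446329101920128), 0.4815937280654907)
charcoal 4257 [ 0.473 -0.387  0.058] [0.8   0.25  0.934]
z20 359 [375.  82.] [ 0.777 -0.064  0.012] [0.8   0.022 0.026] ((0.7882968783378601, -0.020954277366399765), (0.022872842848300934, 0.08594530075788498), 0.06369806081056595)
z20 156 [550. 165.] [ 0.603 -0.346  0.012] [ 0.683 
[... 1332 characters left out ...]
252 0.0251] ((0.48869553208351135, -0.035310521721839905), (0.024292729794979095, 0.02366068586707115), 63.0414924621582)
charcoal 1558 [ 0.58  -0.423  0.058] [0.8   0.25  0.409]
z20 235 [434. 207.] [ 0.776 -0.065  0.012] [0.8   0.025 0.026] ((0.7881543040275574, -0.020290926098823547), (0.08965839445590973, 0.023396285250782967), 89.98360443115234)
z20 1268 [362. 317.] [ 0.434 -0.219  0.012] [ 0.636 -0.079  0.026] ((0.5357147455215454, -0.14843595027923584), (0.12273374199867249, 0.19184203445911407), 83.86849975585938)
z20 189 [550. 372.] [ 0.72  -0.378  0.012] [ 0.76  -0.339  0.026] ((0.7359958291053772, -0.3630150258541107), (0.012662784196436405, 0.05583159253001213), 45.14340591430664)
```

```bash
cat >> h.py <<'E'
C=np.array([.555,.038]); U=np.array([.1028,.9947]); E_=np.array([.9947,-.1028])
def w(ex,ey): return C+ex*E_+ey*U
def loc(p): d=np.asarray(p)[...,:2]-C; return np.stack([d@E_,d@U],-1)
E
python3 - <<'E'
from h import *
for n in("top1","scene1"):
    d=np.load(n+".npz");P=d["P"]; L=loc(P);z=P[...,2]
    m=(abs(L[...,0]-.03)<.075)&(abs(L[...,1])<.12)&(z>.06)&(z<.1)
    print("char",L[m].min(0).round(3),L[m].max(0).round(3),P[m][:,2].max())
    a=np.array([.155,-.605]);b=np.array([.49,0]);v=(b-a)/np.linalg.norm(b-a)
    s=(P[...,:2]-a)@v; o=abs((P[...,:2]-a)@np.array([-v[1],v[0]]))
    for k in np.arange(-.1,.9,.1):
        m=(s>k)&(s<k+.1)&(o<.13)&(d["z"]>0)
        print(round(k,1),np.percentile(z[m],[50,95,99.5]).round(3) if m.any() else None,end=" ")
    print()
for q in[(-.058,-.035),(-.058,-.15),(-.009,.044),(-.009,-.15),(-.067,.124),(-.05,-.15)]: print(q,w(*q).round(3))
E
```

```text
char [ 0.033 -0.078] [ 0.087 -0.018] 0.0815706704163973
-0.1 None 0.0 None 0.1 [-0.     0.022  0.025] 0.2 [0.021 0.024 0.026] 0.3 [0.001 0.024 0.025] 0.4 [-0.001  0.004  0.013] 0.5 [0.    0.005 0.022] 0.6 [0.002 0.046 0.053] 0.7 [0.043 0.076 0.079] 0.8 [0.042 0.046 0.053] 
char [ 0.032 -0.077] [ 0.087 -0.02 ] 0.08191491382023969
-0.1 None 0.0 None 0.1 None 0.2 None 0.3 None 0.4 [0.    0.006 0.021] 0.5 [0.001 0.007 0.022] 0.6 [0.003 0.046 0.053] 0.7 [0.044 0.077 0.08 ] 0.8 [0.044 0.046 0.053] 
(-0.058, -0.035) [0.494 0.009]
(-0.058, -0.15) [ 0.482 -0.105]
(-0.009, 0.044) [0.551 0.083]
(-0.009, -0.15) [ 0.531 -0.11 ]
(-0.067, 0.124) [0.501 0.168]
(-0.05, -0.15) [ 0.49  -0.106]
```

Request:
jog_arm(
  commands="0.7 0.075 0.136 0 0 0 0.0129;0.7 0.075 0.136 0 0 0 0.0129;0.7 0.075 0.136 0 0 0 0.0129;0.7 0.075 0.136 0 0 0 0.0129;0.7 0.075 0.136 0 0 0 0.0129",
)

```text
clock: 0.6
position: [0.268, -0.3995, 0.2265]
ee_rot: [-2.821, 1.383, 0.0]
force: [1.1, -0.3, 0.5]
width: 0.611
```

Request:
jog_arm(
  commands="0.7 0.075 0.136 0 0 0 0.0129;0.7 0.075 0.136 0 0 0 0.0129;0.7 0.075 0.136 0 0 0 0.0129;0.7 0.075 0.136 0 0 0 0.0129;0.7 0.075 0.136 0 0 0 0.0129",
)

```text
clock: 1.1
position: [0.3804, -0.1957, 0.2267]
ee_rot: [3.041, -0.787, 0.0]
force: [1.4, -0.3, -0.2]
width: 0.187
```

Request:
jog_arm(
  commands="0.7 0.076 0.1365 -0.08 0 0 0.0129;0.7 0.076 0.1365 -0.08 0 0 0.0129;0.7 0.076 0.1365 -0.08 0 0 0.0128;0.7 0.076 0.1365 -0.08 0 0 0.0128;0.7 0.076 0.1365 -0.08 0 0 0.0128",
)

```text
clock: 1.6
position: [0.4888, -0.0015, 0.1118]
ee_rot: [-3.137, 0.162, -0.0]
force: [0.7, -0.8, 1.0]
width: 0.151
```

Run:
```python
from h import *
s=status.observe(); print({k:s[k] for k in("clock","position","ee_rot","width","force")}); p=s["position"]
im=viewer.get_image("wrist"); save(im,"w1")
P=pts(im);h=cv2.cvtColor(im["pixels"],cv2.COLOR_RGB2HSV)
z=P[...,2];br=((h[...,1]>170)&(h[...,2]>130)&(z>.042)&(z<.065)&(h[...,0]>12)).astype(np.uint8)
nb,l,st,c=cv2.connectedComponentsWithStats(br)
for i in range(1,nb):
    if st[i,4]>100: q=P[l==i]; print(c[i].round(),((q.max(0)+q.min(0))/2).round(4),loc((q.max(0)+q.min(0))/2).round(4),np.ptp(q,axis=0).round(3))
```

```text
{'clock': 1.6, 'position': array([ 0.48883878, -0.00152286,  0.11176974]), 'ee_rot': array([-3.13737138e+00,  1.62246609e-01, -9.18977192e-05]), 'width': 0.1508987921683155, 'force': array([ 0.70069557, -0.75047493,  0.96339338])}
[385. 142.] [0.548  0.0474 0.0524] [-0.0079  0.0086] [0.025 0.024 0.005]
```

View pics/w1.png

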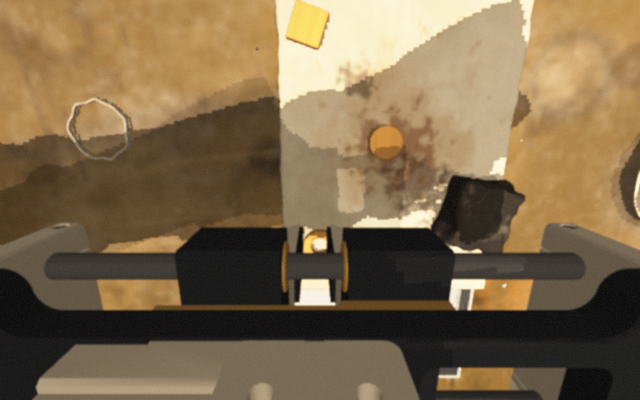

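Request:
jog_arm(
  commands="0.7 -0.003 -0.005 -0.03 0 0 0;0.7 0 0 -0.06 0 0 0;0.7 0 0 -0.06 0 0 0;0.7 0 0 -0.02 0 0 0;0.7 0 0 0 0 0 0",
)

```text
clock: 2.15
position: [0.4865, -0.0056, 0.0612]
ee_rot: [3.136, -0.169, -0.003]
force: [0.7, -0.2, 0.9]
width: 0.151
```

Request:
jog_arm(
  commands="0.7 0.008 0.016 0 0 0 0;0.7 0.009 0.018 -0.01 0 0 0;0.7 0 0 -0.02 0 0 0;0.7 0 0 -0.01 0 0 0;0.7 0 0 0 0 0 0",
)

```text
clock: 2.65
position: [0.4921, 0.0056, 0.0493]
ee_rot: [3.137, -0.166, -0.001]
force: [-0.8, 0.1, -0.2]
width: 0.148
```

Request:
jog_arm(
  commands="0.7 -0.003 -0.027 -0.003 0 0 0;0.7 -0.003 -0.027 0 0 0 0;0.7 -0.004 -0.04 0 0 0 0;0.7 -0.006 -0.06 0 0 0 0;0.7 -0.0075 -0.073 0 0 0 0",
)

```text
clock: 3.15
position: [0.4853, -0.0636, 0.049]
ee_rot: [-3.137, 0.166, -0.0]
force: [0.5, -0.0, 0.2]
width: 0.151
```

Request:
jog_arm(
  commands="0.7 -0.009 -0.09 0 0 0 0;0.7 -0.009 -0.09 0 0 0 0;0.7 -0.003 -0.03 0 0 0 0;0.7 0 0 0.03 0 0 0;0.7 0 0 0.08 0 0 0",
)

```text
clock: 3.65
position: [0.4779, -0.1247, 0.0814]
ee_rot: [-3.136, 0.167, 0.005]
force: [-0.1, 0.4, -0.2]
width: 0.147
```

```bash
cat >> h.py <<'E'
def brass(im):
    P=pts(im);h=cv2.cvtColor(im["pixels"],cv2.COLOR_RGB2HSV);L=loc(P)
    br=((h[...,1]>150)&(h[...,2]>110)&(h[...,0]>12)&(P[...,2]<.065)&(abs(L[...,0])<.1)&(L[...,1]<.14)&(L[...,1]>-.26)).astype(np.uint8)
    nb,l,st,c=cv2.connectedComponentsWithStats(br)
    for i in range(1,nb):
        if st[i,4]>20: q=P[l==i]; m=(q.max(0)+q.min(0))/2; print(st[i,4],c[i].round(),m.round(4),loc(m).round(4),np.ptp(q,axis=0).round(3))
E
python3 - <<'E'
from h import *
print(status.observe()["position"])
for n in("top","scene"):
    im=viewer.get_image(n); save(im,n+"2"); print(n); brass(im)
E
```

```text
[ 0.47786427 -0.12466825  0.08136127]
top
87 [273. 158.] [ 6.472e-01  1.653e-01 -6.000e-04] [0.0786 0.1361] [0.04  0.01  0.008]
29 [272. 176.] [ 6.137e-01  1.669e-01 -6.000e-04] [0.0451 0.1342] [0.021 0.006 0.006]
33 [483. 183.] [ 0.6106 -0.2273 -0.0016] [ 0.0826 -0.2582] [0.034 0.006 0.007]
177 [338. 210.] [0.5479 0.0448 0.0481] [-0.0077  0.006 ] [0.025 0.026 0.017]
184 [289. 238.] [0.4964 0.1297 0.0498] [-0.0677  0.0852] [0.029 0.028 0.015]
54 [429. 250.] [ 0.4823 -0.1248  0.0081] [-0.0556 -0.1694] [0.022 0.014 0.008]
107 [283. 254.] [ 4.704e-01  1.434e-01 -4.000e-04] [-0.095   0.0961] [0.012 0.051 0.009]
scene
129 [267. 198.] [0.4972 0.1292 0.0488] [-0.0668  0.0848] [0.03  0.03  0.013]
135 [326. 322.] [ 0.4814 -0.1298  0.009 ] [-0.0559 -0.1744] [0.025 0.025 0.007]
255 [414. 342.] [ 0.5857 -0.2216 -0.    ] [ 0.0572 -0.255 ] [0.083 0.017 0.006]
244 [347. 370.] [ 4.79e-01 -2.09e-01  1.00e-04] [-0.0502 -0.2535] [0.063 0.016 0.006]
26 [318. 373.] [ 0.4325 -0.1908  0.0009] [-0.0983 -0.2402] [0.004 0.017 0.004]
```

View pics/scene2.png

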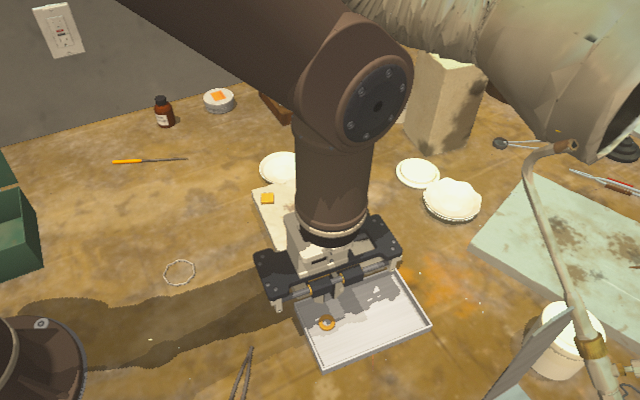

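The ring lies flat in the tray at (326,322) in the scene picture. The square has not moved. Disc next.

Request:
jog_arm(
  commands="0.7 0 0.06 0.06 0 0 0;0.7 0.06 0.15 0.03 0 0 0;0.7 0.06 0.16 0 0 0 0;0.7 0.06 0.16 0 0 0 0;0.7 0.06 0.15 0 0 0 0",
)

```text
clock: 4.25
position: [0.5504, 0.0796, 0.1094]
ee_rot: [-3.137, 0.164, -0.001]
force: [0.8, -0.7, 0.3]
width: 0.151
```

Request:
jog_arm(
  commands="0.7 0.01 0.04 -0.01 0 0 0;0.7 0 0 -0.03 0 0 0;0.7 0 0 -0.05 0 0 0;0.7 0 0 -0.03 0 0 0;0.7 0 0 0 0 0 0",
)

```text
clock: 4.75
position: [0.5517, 0.0859, 0.0708]
ee_rot: [3.135, -0.17, -0.006]
force: [-0.3, 0.5, 0.5]
width: 0.148
```

Request:
jog_arm(
  commands="0.7 0 0 -0.03 0 0 0;0.7 0 0 -0.03 0 0 0;0.7 0 0 -0.012 0 0 0;0.7 0 0 0 0 0 0;0.7 -0.002 -0.02 0 0 0 0",
)

```text
clock: 5.25
position: [0.5528, 0.0831, 0.0514]
ee_rot: [-3.137, 0.165, -0.0]
force: [-0.2, -0.4, -0.3]
width: 0.155
```

Request:
jog_arm(
  commands="0.7 -0.003 -0.03 -0.006 0 0 0;0.7 -0.004 -0.04 0 0 0 0;0.7 -0.005 -0.05 0 0 0 0;0.7 -0.006 -0.06 0 0 0 0;0.7 -0.007 -0.065 0 0 0 0",
)

```text
clock: 5.75
position: [0.545, 0.0068, 0.0496]
ee_rot: [3.137, -0.168, 0.0]
force: [0.5, 0.0, 0.8]
width: 0.147
```

Request:
jog_arm(
  commands="0.7 -0.007 -0.07 0 0 0 0;0.7 -0.007 -0.07 0 0 0 0;0.7 -0.008 -0.08 0 0 0 0;0.7 -0.009 -0.085 0 0 0 0;0.7 -0.009 -0.09 0 0 0 0",
)

```text
clock: 6.25
position: [0.5326, -0.1121, 0.0496]
ee_rot: [3.137, -0.168, 0.0]
force: [-0.4, -1.0, -0.7]
width: 0.154
```

Request:
jog_arm(
  commands="0.7 -0.002 -0.03 0 0 0 0;0.7 0 0 0.06 0 0 0;0.7 0 0.06 0.1 0 0 0;0.7 -0.02 0.14 0.04 0 0 0;0.7 -0.02 0.15 0 0 0 0",
)

```text
clock: 6.75
position: [0.5218, -0.0138, 0.1116]
ee_rot: [-3.137, 0.172, -0.006]
force: [1.2, 1.0, -0.8]
width: 0.149
```

Run:
```python
from h import *
print(status.observe()["position"])
for n in("top","scene"):
    im=viewer.get_image(n); save(im,n+"3"); print(n); brass(im)
```

```text
[ 0.52180853 -0.01376962  0.11155466]
top
125 [273. 163.] [ 0.6317  0.1654 -0.0016] [0.0632 0.1346] [0.072 0.011 0.008]
184 [289. 238.] [0.4965 0.1298 0.0482] [-0.0676  0.0853] [0.029 0.028 0.014]
108 [283. 254.] [ 0.4712  0.1454 -0.0012] [-0.0944  0.0982] [0.014 0.055 0.008]
scene
153 [345. 297.] [ 0.532  -0.1046  0.0088] [-0.0082 -0.1442] [0.023 0.024 0.008]
144 [326. 322.] [ 0.4816 -0.1293  0.0079] [-0.0558 -0.174 ] [0.026 0.025 0.008]
225 [416. 341.] [ 5.884e-01 -2.216e-01  4.000e-04] [ 0.0599 -0.2548] [0.08  0.016 0.007]
223 [346. 370.] [ 4.746e-01 -2.090e-01  3.000e-04] [-0.0546 -0.2539] [0.054 0.016 0.006]
27 [318. 373.] [ 0.433  -0.1916  0.0006] [-0.0978 -0.2409] [0.005 0.018 0.004]
```

View pics/scene3.png

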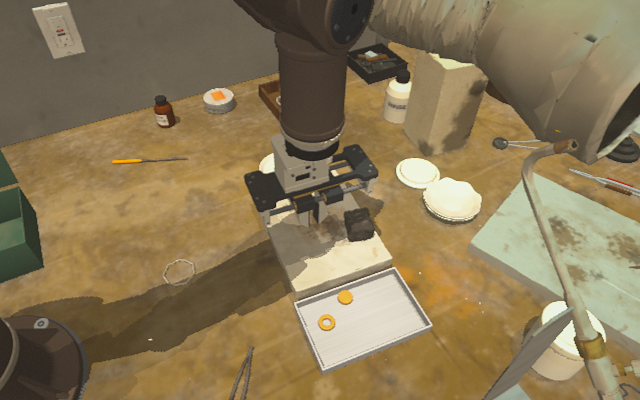

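Request:
jog_arm(
  commands="0.7 -0.015 0.13 0 0 0 0;0.7 -0.015 0.14 0 0 0 0;0.7 -0.015 0.14 0 0 0 0;0.7 -0.015 0.13 0 0 0 0;0.7 -0.01 0.08 0 0 0 0",
)

```text
clock: 7.35
position: [0.4987, 0.1756, 0.1098]
ee_rot: [-3.136, 0.162, -0.0]
force: [-0.2, -0.2, 0.7]
width: 0.15
```

Request:
jog_arm(
  commands="0.7 0 0.01 -0.01 0 0 0;0.7 0 0 -0.04 0 0 0;0.7 0 0 -0.05 0 0 0;0.7 0 0 -0.03 0 0 0;0.7 0 0 0 0 0 0",
)

```text
clock: 7.85
position: [0.4988, 0.1732, 0.0687]
ee_rot: [3.135, -0.169, -0.004]
force: [0.3, 0.0, 1.2]
width: 0.15
```

Request:
jog_arm(
  commands="0.7 0.006 -0.01 -0.02 0 0 0;0.7 0 0 -0.03 0 0 0;0.7 0 0 -0.015 0 0 0;0.7 0 0 0 0 0 0;0.7 -0.002 -0.015 -0.003 0 0 0",
)

```text
clock: 8.35
position: [0.5008, 0.1684, 0.0502]
ee_rot: [-3.137, 0.165, -0.0]
force: [-0.4, 0.2, -0.0]
width: 0.148
```

Request:
jog_arm(
  commands="0.7 -0.003 -0.03 -0.002 0 0 0;0.7 -0.004 -0.04 0 0 0 0;0.7 -0.005 -0.05 0 0 0 0;0.7 -0.006 -0.06 0 0 0 0;0.7 -0.007 -0.07 0 0 0 0",
)

```text
clock: 8.85
position: [0.4931, 0.0911, 0.0497]
ee_rot: [3.137, -0.167, 0.001]
force: [0.4, 0.1, 0.1]
width: 0.153
```

Request:
jog_arm(
  commands="0.7 -0.008 -0.075 0 0 0 0;0.7 -0.008 -0.075 0 0 0 0;0.7 -0.008 -0.075 0 0 0 0;0.7 -0.008 -0.075 0 0 0 0;0.7 -0.008 -0.075 0 0 0 0",
)

```text
clock: 9.35
position: [0.4807, -0.0222, 0.0496]
ee_rot: [3.136, -0.169, 0.0]
force: [0.1, -0.1, 0.3]
width: 0.149
```

Request:
jog_arm(
  commands="0.7 -0.008 -0.08 0 0 0 0;0.7 -0.008 -0.08 0 0 0 0;0.7 -0.008 -0.08 0 0 0 0;0.7 -0.004 -0.04 0 0 0 0;0.7 0 0 0.04 0 0 0",
)

```text
clock: 9.85
position: [0.4711, -0.1062, 0.0608]
ee_rot: [3.136, -0.173, -0.004]
force: [0.4, 0.2, 0.7]
width: 0.15
```

Request:
jog_arm(
  commands="0.7 0 0 0.1 0 0 0;0.7 0 0.1 0.14 0 0 0;0.7 0 0.15 0.1 0 0 0;0.7 0 0.15 0 0 0 0;0.7 0 0.1 0 0 0 0",
)

```text
clock: 10.35
position: [0.473, 0.0465, 0.1623]
ee_rot: [-3.136, 0.161, -0.006]
force: [-0.2, -0.2, -0.8]
width: 0.151
```

Run:
```python
from h import *
print(status.observe()["position"])
for n in("top","scene"):
    im=viewer.get_image(n); save(im,n+"4"); print(n); brass(im)
    P=pts(im);L=loc(P);z=P[...,2]
    m=(abs(L[...,0]-.06)<.04)&(abs(L[...,1]+.05)<.05)&(z>.06)&(z<.085)
    if m.any(): print("char",L[m].min(0).round(3),L[m].max(0).round(3))
    if n=="scene": cv2.imwrite("pics/crop4.png",cv2.resize(np.ascontiguousarray(im["pixels"][150:390,220:460,::-1]),None,fx=2.4,fy=2.4))
```

```text
[0.47304033 0.0464755  0.1623168 ]
top
111 [273. 165.] [ 0.6275  0.1651 -0.001 ] [0.059  0.1339] [0.063 0.011 0.009]
165 [480. 220.] [ 0.5387 -0.2195 -0.0006] [ 0.0102 -0.2578] [0.178 0.02  0.009]
73 [279. 253.] [ 0.4712  0.1517 -0.0023] [-0.0951  0.1045] [0.011 0.035 0.008]
char [ 0.04  -0.078] [ 0.087 -0.018]
scene
154 [345. 297.] [ 0.5319 -0.1042  0.0084] [-0.0084 -0.1438] [0.023 0.024 0.007]
296 [321. 319.] [ 0.4757 -0.1218  0.0128] [-0.0625 -0.1671] [0.036 0.042 0.016]
223 [415. 341.] [ 5.883e-01 -2.213e-01  3.000e-04] [ 0.0598 -0.2545] [0.081 0.016 0.009]
21 [371. 357.] [ 5.162e-01 -2.111e-01  3.000e-04] [-0.013  -0.2517] [0.014 0.006 0.004]
230 [347. 370.] [ 0.4755 -0.2093 -0.    ] [-0.0536 -0.2542] [0.055 0.016 0.006]
27 [319. 373.] [ 4.327e-01 -1.930e-01  1.000e-04] [-0.0979 -0.2424] [0.004 0.015 0.004]
char [ 0.032 -0.077] [ 0.087 -0.02 ]
```

View pics/crop4.png

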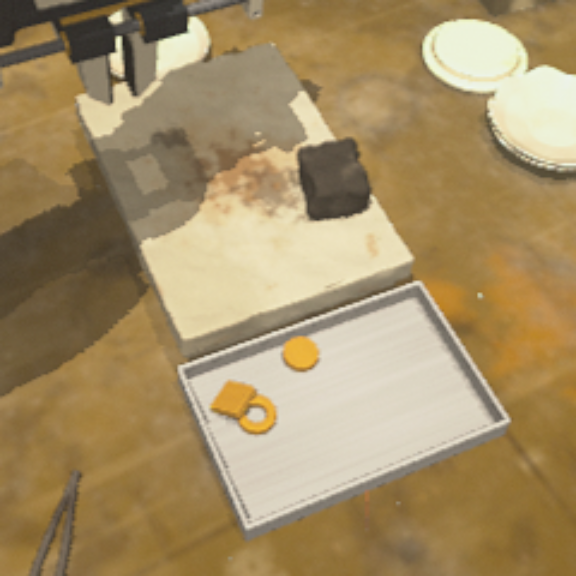

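The square fell with one edge resting on the ring (crop 235,400). I'll measure the tilt. If it's worth doing, I'll nudge it flat from above the ring's height.

Run:
```python
from h import *
im=viewer.get_image("scene"); P=pts(im);L=loc(P)
m=(abs(L[...,0]+.064)<.026)&(L[...,1]<-.134)&(L[...,1]>-.2)&(P[...,2]>.0045)
for v in range(305,336,2):
    print(v,[(u,*(L[v,u]*1000).round().astype(int),int(P[v,u,2]*10000)) for u in range(308,338,3) if m[v,u]])
cv2.imwrite("pics/crop5.png",cv2.resize(np.ascontiguousarray(im["pixels"][280:350,290:370,::-1]),None,fx=8,fy=8,interpolation=cv2.INTER_CUBIC))
```

```text
305 []
307 [(323, np.int64(-49), np.int64(-146), 50)]
309 [(314, np.int64(-65), np.int64(-145), 79), (317, np.int64(-62), np.int64(-149), 126), (323, np.int64(-50), np.int64(-149), 46)]
311 [(314, np.int64(-67), np.int64(-151), 124), (317, np.int64(-63), np.int64(-153), 137), (320, np.int64(-59), np.int64(-156), 146), (323, np.int64(-56), np.int64(-160), 201), (329, np.int64(-43), np.int64(-157), 54)]
313 [(311, np.int64(-73), np.int64(-151), 91), (314, np.int64(-69), np.int64(-154), 127), (317, np.int64(-64), np.int64(-156), 133), (320, np.int64(-61), np.int64(-160), 178), (323, np.int64(-57), np.int64(-163), 200), (326, np.int64(-51), np.int64(-163), 157)]
315 [(311, np.int64(-74), np.int64(-154), 97), (314, np.int64(-70), np.int64(-158), 133), (317, np.int64(-67), np.int64(-161), 162), (320, np.int64(-63), np.int64(-164), 195), (323, np.int64(-58), np.int64(-165), 173), (326, np.int64(-51), np.int64(-162), 69), (329, np.int64(-47), np.int64(-165), 89)]
317 [(308, np.int64(-80), np.int64(-155), 86), (311, np.int64(-76), np.int64(-159), 133), (314, np.int64(-72), np.int64(-161), 131
[... 793 characters left out ...]
p.int64(-72), np.int64(-173), 146), (320, np.int64(-66), np.int64(-172), 79), (332, np.int64(-48), np.int64(-180), 95)]
325 [(320, np.int64(-68), np.int64(-176), 105), (329, np.int64(-54), np.int64(-180), 74), (332, np.int64(-50), np.int64(-183), 95)]
327 [(320, np.int64(-68), np.int64(-178), 80), (323, np.int64(-65), np.int64(-181), 106), (326, np.int64(-60), np.int64(-183), 105), (329, np.int64(-55), np.int64(-185), 98), (332, np.int64(-50), np.int64(-185), 69)]
329 [(323, np.int64(-65), np.int64(-183), 63), (326, np.int64(-61), np.int64(-186), 95), (329, np.int64(-57), np.int64(-187), 88)]
331 []
333 [(311, np.int64(-85), np.int64(-181), 47)]
335 [(332, np.int64(-55), np.int64(-197), 46)]
```

View pics/crop5.png

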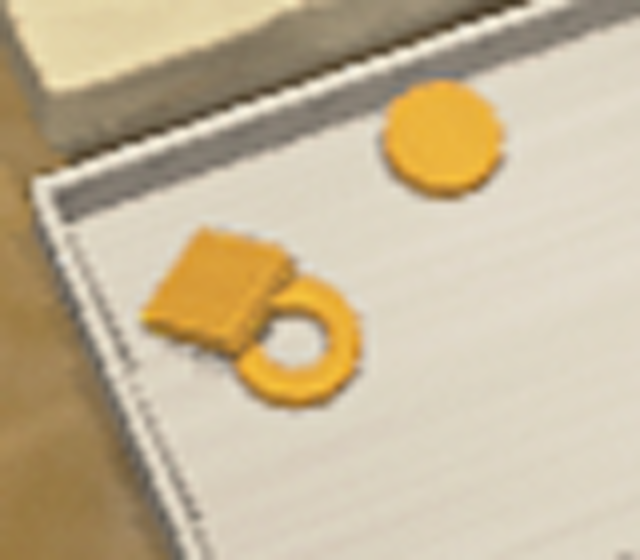

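Request:
jog_arm(
  commands="1 0.01 -0.13 0 0 0 0.0167;1 0.01 -0.14 -0.05 0 0 0.0167;1 0.01 -0.14 -0.08 0 0 0.0167;1 0.01 -0.13 -0.1 0 0 0.0167;1 0.01 -0.08 -0.1 0 0 0.0167",
)

```text
clock: 11.0
position: [0.4874, -0.1485, 0.0603]
ee_rot: [3.071, 0.653, -0.0]
force: [-0.1, -0.3, 1.1]
width: 0.004
```

Request:
jog_arm(
  commands="1 0 0 -0.02 0 0 0;1 0 0 0 0 0 0;1 0 0 0 0 0 0;1 0 0 0 0 0 0;1 0 0 0 0 0 0",
)

```text
clock: 11.5
position: [0.4886, -0.1434, 0.0561]
ee_rot: [3.072, 0.654, 0.003]
force: [0.2, -0.2, 0.7]
width: 0.005
```

Request:
jog_arm(
  commands="1 0 -0.008 -0.04 0 0 0;1 0 0 -0.05 0 0 0;1 0 0 -0.03 0 0 0;1 0 0 0 0 0 0;1 0 0 0 0 0 0",
)

```text
clock: 12.0
position: [0.4878, -0.1463, 0.0188]
ee_rot: [-3.073, -0.653, 0.001]
force: [-0.3, 0.9, -0.7]
width: 0.005
```

Run:
```python
from h import *
p=status.observe()["position"];print(p,loc(p))
im=viewer.get_image("scene")
cv2.imwrite("pics/crop6.png",cv2.resize(np.ascontiguousarray(im["pixels"][260:360,280:400,::-1]),None,fx=6,fy=6,interpolation=cv2.INTER_CUBIC))
```

```text
[ 0.48783394 -0.14628987  0.01877499] [-0.04786509 -0.1902178 ]
```

View pics/crop6.png

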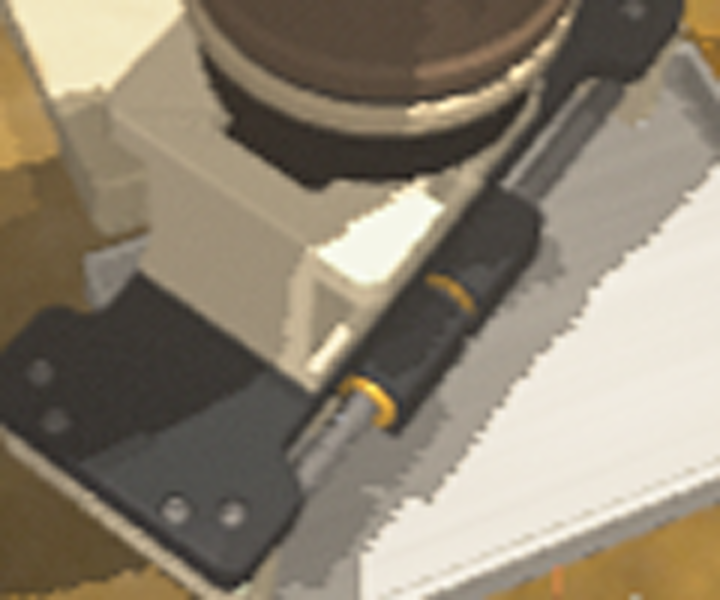

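Request:
jog_arm(
  commands="1 0 0 -0.01 0 0 0;1 0 0 -0.01 0 0 0;1 0 0 0 0 0 0;1 0 0 0 0 0 0;1 0 0 0 0 0 0",
)

```text
clock: 12.55
position: [0.4879, -0.1466, 0.013]
ee_rot: [3.073, 0.653, 0.0]
force: [-0.2, 0.2, 0.2]
width: 0.005
```

Request:
jog_arm(
  commands="1 -0.005 0.011 0 0 0 0;1 -0.005 0.011 0 0 0 0;1 -0.005 0.011 0 0 0 0;1 -0.005 0.011 0 0 0 0;1 0 0 0 0 0 0",
)

```text
clock: 13.05
position: [0.4817, -0.1326, 0.013]
ee_rot: [-3.073, -0.654, -0.0]
force: [1.0, 0.4, -0.0]
width: 0.007
```

Request:
jog_arm(
  commands="1 -0.004 0.009 0 0 0 0;1 -0.004 0.009 0 0 0 0;1 -0.004 0.009 0 0 0 0;1 -0.003 0.007 0 0 0 0;1 0 0 0 0 0 0",
)

```text
clock: 13.55
position: [0.4773, -0.1227, 0.0129]
ee_rot: [-3.073, -0.653, 0.0]
force: [-0.3, -0.2, 0.5]
width: 0.006
```

Request:
jog_arm(
  commands="1 0.004 -0.009 0.01 0 0 0;1 0.004 -0.009 0.08 0 0 0;1 0 0 0.14 0 0 0;1 0 0.1 0.14 0 0 0;1 0 0.12 0.1 0 0 0",
)

```text
clock: 14.05
position: [0.4805, -0.0644, 0.155]
ee_rot: [3.074, 0.646, 0.003]
force: [1.6, -0.4, 0.4]
width: 0.002
```

Request:
jog_arm(
  commands="1 0 0.12 0 0 0 0;1 0 0.14 0 0 0 0;1 0 0.14 0 0 0 0;1 0 0.05 0 0 0 0;1 0 0 0 0 0 0",
)

```text
clock: 14.55
position: [0.4798, 0.0744, 0.1532]
ee_rot: [-3.071, -0.659, -0.002]
force: [1.1, -0.6, 0.5]
width: 0.003
```

Run:
```python
from h import *
p=status.observe()["position"];print(p,loc(p))
im=viewer.get_image("scene"); brass(im)
P=pts(im);L=loc(P);z=P[...,2]
m=(abs(L[...,0]-.06)<.04)&(abs(L[...,1]+.05)<.05)&(z>.06)&(z<.085); print("char",L[m].min(0).round(3),L[m].max(0).round(3))
a=cv2.resize(np.ascontiguousarray(im["pixels"][140:380,220:460,::-1]),None,fx=1.6,fy=1.6)
b=cv2.resize(np.ascontiguousarray(im["pixels"][280:352,290:362,::-1]),(384,384),interpolation=cv2.INTER_CUBIC)
cv2.imwrite("pics/crop7.png",np.hstack([a,b]))
```

```text
[0.47979587 0.07435126 0.15319676] [-0.07854246  0.02842761]
154 [345. 297.] [ 0.5316 -0.1043  0.0086] [-0.0086 -0.1439] [0.023 0.024 0.008]
189 [312. 314.] [ 0.4682 -0.1055  0.0089] [-0.0716 -0.1517] [0.029 0.029 0.009]
144 [326. 322.] [ 0.4811 -0.1296  0.0088] [-0.0563 -0.1743] [0.026 0.026 0.007]
234 [415. 342.] [ 5.876e-01 -2.209e-01  3.000e-04] [ 0.0591 -0.2542] [0.081 0.018 0.006]
227 [347. 370.] [ 4.760e-01 -2.091e-01 -2.000e-04] [-0.0532 -0.2539] [0.055 0.017 0.006]
21 [319. 373.] [ 0.4323 -0.1931 -0.0006] [-0.0983 -0.2425] [0.004 0.014 0.004]
char [ 0.033 -0.078] [ 0.087 -0.02 ]
```

View pics/crop7.png

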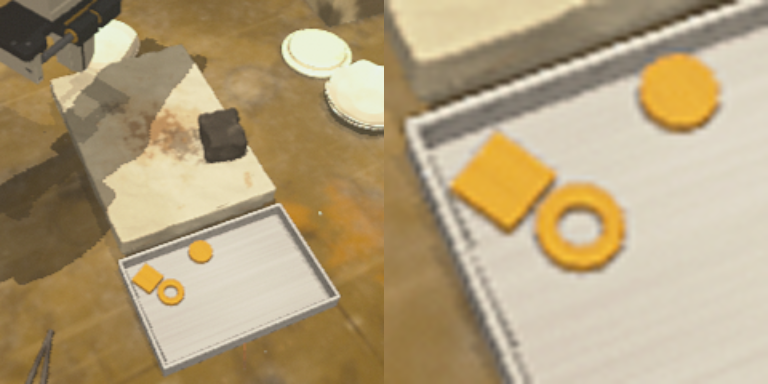

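All three blanks now lie flat in the tray, with tops at about 9 mm. The charcoal reads the same as at the start and the arm is clear.

```bash
python3 -c "
from h import *
a=np.load('top1.npz')['P']; b=pts(viewer.get_image('top'))
for P in(a,b):
    L=loc(P); m=(P[...,2]>.012)&(P[...,2]<.024)&(L[...,1]>.14)&(L[...,1]<.27)&(abs(L[...,0])<.1); print('dish',m.sum(),P[m].min(0).round(3),P[m].max(0).round(3))
print(arm.sign_off())"
```

```text
dish 594 [0.525 0.176 0.012] [0.627 0.277 0.022]
dish 600 [0.525 0.176 0.012] [0.627 0.277 0.024]
the job is handed in; nothing more can be done
None
```

All three blanks are lying flat inside the tray, and I handed the job in at about 14.6 s of the 54 s allowed. I swept the ring, then the disc, then the square over the board's -y end with the fingertips, without gripping or lifting any of them.

- **Correction:** the square first landed tilted about 20° on the ring's edge. I nudged it off with the closed fingertips, held just above the ring.
- **Last picture:** the tops of the three blanks are about 9 mm above the bench, which matches lying flat on the tray floor. They are separate, and none leans on the board.
- **Bystanders:** the charcoal and the dish measure within 2 mm of where they started.
- **Force and clearance:** the wrist force read at most about 2 N after any move. The arm ended about 0.1 m above the board, touching nothing.

No final check failed or disagreed.

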